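# Slide the lino block out over the slab edge

## Robot

A 7-joint arm with a two-finger parallel gripper is mounted at the origin on a cart in front of the work surface, level with it; the furniture and walls round the work are solid. World frame = base frame: x ahead of the robot, y to its left, z up, the work surface at z = 0. Lengths are in mm, angles in rad, forces in N, time in s.
With the tool pointing down it reaches from about 400 to 875 mm from the base axis. Payload 4.4 kg.
Tool frame: the origin (TCP) lies on the centre line of the jaws, within the pads' length; the fingertips stand 25 mm ahead of it and the grasp point (between the pads) lies 6 mm ahead of it; x points along the fingers, y is the direction in which the jaws open and shut, and the axes are right-handed (so a half turn about x gives the same grasp; the last joint's range is limited). The gripper opens to 85 mm and grips with 20 to 120 N. Pads are 22 mm wide; open, the fingers measure 114 mm over their backs; the gripper's body (76 mm by 85 mm) begins 54 mm behind the grasp point. The pads swing forward as they close: fully open they stand 13 mm farther back than shut.
Start: joints at [-1.34, 0.628, 0.038, 1.517, -0.027, 0.996, -0.02], TCP at [190.077, 621.601, 256.313] pointing down, gripper open.
Joint ranges: [-3.06, 3.06], [-0.37, 2.12], [-1.25, 1.32], [0.18, 2.47], [-1.1, 4.24], [0.23, 1.98], [-2.94, 2.94]. Speed limits (rad/s): [2.57, 2.57, 3.14, 3.14, 3.14, 3.14, 3.14].

## Interface

Orientations are given as [roll, pitch, yaw] about the fixed x, y, z axes, in that order (R = Rz(yaw) Ry(pitch) Rx(roll)).
In Python, from cell import * gives the robot as it stands. The module is installed in compiled form; this text tells all that it offers.
- The arm moves only by the tool jog_arm, never from a script. Its argument "series" is a list of rows, each a list of 3 entries, a list of its own where there are three numbers: the turn, a rotation vector about the tool's x, y, z in degrees, then the shift along the tool's x, y, z in mm, then the gripper's target within -1 to 1 (shut at 1, half-way at 0, fully open at -1). In form: [[[rx, ry, rz], [dx, dy, dz], hand], ...]. A call has 1 to 8 rows; each row shifts and turns the commanded pose from where the row before left it, along the tool's axes as they then stand; what a row does not reach is not made up. A row lasts 1/8 s, in which the tool goes at most 62.5 mm and 10.7 degrees, less where a joint would pass 70% of its speed; a pose out of reach is approached as far as the arm can. A call is refused whole if a number of a shift passes 62.5 or a number of a turn 10.7, either way. A call with a gripper value outside its range is refused whole. The fingers move at their own pace and stop on an object; the grip force is fixed at half the most. Time passes only in rows, so rows that do not move let the fingers close. It gives the time, the measured TCP pose, the force and the opening at its end, in the units of the state.
- read_state(): the state, without advancing time (a new reading comes with each control period).
- get_image(name): name is "scene" or "top" or "wrist"; returns a dict with "img" (400x640x3 uint8, red, green, blue), "range_z" (400x640 float32, mm along the optical axis (not along the pixel's ray), 0 where there is no reading), "fovy" (degrees; the focal length in pixels is half the picture's height over the tangent of half this angle, whatever the lens; pixels are square), "cx", "cy" (the principal point, pixels), "cam_to_world" (4x4, takes a point from camera to world coordinates). Camera axes: x right, y up, looking along -z (the intrinsics and any distortion apply to the point x, -y, -z); pixel columns grow to the right and rows downward; lengths in mm; the calibration is good to about 2 mm. A picture is of the moment at which its call begins.
- finish_job(): hands the job in, once; it reports no verdict.
The state is a dict: "clock": time; "qpos": joint angles; "qd": joint speeds; "tau": joint torques, N m; "eef_pos": TCP position; "tool_rot": TCP orientation; "force": force on the tool from outside, world axes, zero at the start; "torque": the same for the moment, N m; "width": finger opening in mm.
Only numpy, scipy, OpenCV 4.12 (cv2) and the standard library are available. Lean on these libraries where they do the work, as an engineer would, in place of code of your own. Each camera call takes 0.05 s, during which the arm holds its last target. There are 200 camera calls.

## Task

Two thin lino printing blocks lie flat on the grey stone inking slab, too wide to be gripped from above. Slide the oblong one, flat on the slab, toward the robot until about 3 cm of it juts out over the slab's front edge, with its long side roughly parallel to that edge, so that it can be picked up by its rim; then let go of it and leave it lying there. Do not lift or tip it, and leave the square block where it is.

Things in the scene. Friction and masses are not known exactly. Their poses are not given: they have to be found in the camera images.
- oblong_block_centre (a point): The oblong lino block to slide: a rigid flat board with a dark lino face with pale cut lines, 110 mm (its x, toward and away from the slab's front edge) x 150 mm (its y, long side) x 6 mm thick, about 90 g, lying loose on the slab on the left or the right half. The point is its centre, half-way up (3 mm above the slab's top); z points up. It slides with ordinary friction and stops when no longer pushed.
- square_block_centre (a point): The square lino block, to be left alone: same make, 95 x 95 x 6 mm, about 50 g, lying loose on the other half of the slab. The point is its centre, half-way up.
- slab_front_edge (a point): The grey stone inking slab: fixed, 260 mm deep (x) x 420 mm wide (y), its flat top 50 mm above the table, on four low feet. The point is the middle of the slab's top front edge, the long edge nearest the robot; x points from the edge back across the slab, away from the robot, y along the edge, to the robot's left, z up. The slab may stand a little turned.

How it is judged:
By the outcome, as a careful person would: the job done as asked, in the order asked, and still so for the second after the job is handed in, with the robot touching nothing.
It also fails if it takes over 38 s, if anything falls off the work surface, if the arm or the gripper's body presses on something with over 40 N, if the wrist force passes 120 N, or if a joint passes its speed limit or range.

## Working session

There is one attempt and no reset: what is moved stays moved. The work goes in short steps, Python scripts to look and compute and a tool call to move; the robot and the scene stay as the last step left them, time stands still between calls to the robot, and variables do not carry over. Pictures are saved under pics/ and viewed, about 8 in all and at most 12, crops included, and the job is handed in when it is done.

Besides the shell and the picture viewer there is one more tool, called after "Request:" as name(argument=value, ...) on one line, values as JSON. jog_arm: Moves the arm, as the interface text tells. Its arguments: {"type":"object","properties":{"series":{"type":"array"}},"required":["series"]}

```bash
mkdir -p pics
cat > h.py <<'E'
from cell import *
import numpy as np, cv2
def grab(n,save=None):
    d=get_image(n)
    if save: cv2.imwrite('pics/'+save,cv2.cvtColor(d['img'],cv2.COLOR_RGB2BGR))
    return d
def K(d):
    f=200/np.tan(np.radians(d['fovy'])/2); return f
def pts(d):
    f=K(d); v,u=np.mgrid[0:400,0:640]; z=d['range_z']
    p=np.stack([(u-d['cx'])/f*z,-(v-d['cy'])/f*z,-z],-1)
    T=np.array(d['cam_to_world']); return p@T[:3,:3].T+T[:3,3]
def plane(d,uv,h):
    f=K(d); uv=np.atleast_2d(uv).astype(float); T=np.array(d['cam_to_world'])
    r=np.c_[(uv[:,0]-d['cx'])/f,-(uv[:,1]-d['cy'])/f,-np.ones(len(uv))]@T[:3,:3].T
    return T[:3,3]+r*((h-T[2,3])/r[:,2])[:,None]
E
python3 - <<'E'
from h import *
s=read_state(); print(s)
for n in ('top','scene'):
    d=grab(n,n+'0.png'); print(n,d['fovy'],d['cx'],d['cy'],[k for k in d],np.round(d['cam_to_world'],3).tolist())
    np.savez(n+'0.npz',**d)
    p=pts(d); print(np.round(p[::80,::128],0).tolist())
E
```

```text
{'clock': 0.0, 'qpos': array([-1.33976469,  0.62933912,  0.0384376 ,  1.51839674, -0.02697302,
        0.99631905, -0.01999151]), 'qd': array([ 0.00084201,  0.00037369,  0.00149062,  0.00087574,  0.00044515,
       -0.00030296,  0.00108426]), 'tau': array([ 2.75262491e-04, -5.63396215e+01,  1.22662023e+00, -1.93449533e+01,
        1.11411445e-02,  1.03152022e-02, -5.31701275e-06]), 'eef_pos': array([189.9216581 , 621.00817437, 255.38434438]), 'tool_rot': array([-1.54706151,  1.56885199, -1.8438671 ]), 'force': array([-1.07422309,  0.40978317,  0.51342887]), 'torque': array([ 0.03812157, -0.02953763,  0.01505552]), 'width': 85.4758994945961}
top 43.919748650919544 326.46981828731754 201.2923824853926 ['img', 'range_z', 'fovy', 'cx', 'cy', 'cam_to_world'] [[0.027, 0.989, -0.143, 369.482], [-1.0, 0.029, 0.011, 19.964], [0.015, 0.143, 0.99, 1020.227], [0.0, 0.0, 0.0, 1.0]]
[[[1117.0, 954.0, -315.0], [951.0, 456.0, -1.0], [961.0, 176.0, -1.0], [971.0, -107.0, -1.0], [967.0, -382.0, 24.0]], [[888.0, 943.0, -341.0], [766.0, 439.0, 3.0], [776.0, 167.0, 1.0], [782.0, -107.0, 7.0], [786.0, -37
[... 489 characters left out ...]
06, -0.286, 258.505], [-0.419, 0.666, -0.617, -503.384], [0.001, 0.68, 0.733, 721.265], [0.0, 0.0, 0.0, 1.0]]
[[[-270.0, 2442.0, -372.0], [365.0, 2442.0, -490.0], [1163.0, 2471.0, -649.0], [2063.0, 2289.0, -742.0], [2920.0, 1920.0, -752.0]], [[-441.0, 2315.0, -748.0], [221.0, 2009.0, -747.0], [700.0, 1058.0, -316.0], [888.0, 428.0, 4.0], [1169.0, 243.0, 36.0]], [[-435.0, 1574.0, -748.0], [113.0, 1310.0, -738.0], [442.0, 218.0, 48.0], [723.0, 145.0, 1.0], [990.0, 20.0, 3.0]], [[53.0, -40.0, 283.0], [149.0, 156.0, -1.0], [377.0, 48.0, 2.0], [579.0, -90.0, 56.0], [834.0, -162.0, 3.0]], [[-0.0, -62.0, 166.0], [121.0, -22.0, 1.0], [320.0, -113.0, 1.0], [519.0, -205.0, 1.0], [718.0, -297.0, 2.0]]]
```

View pics/top0.png

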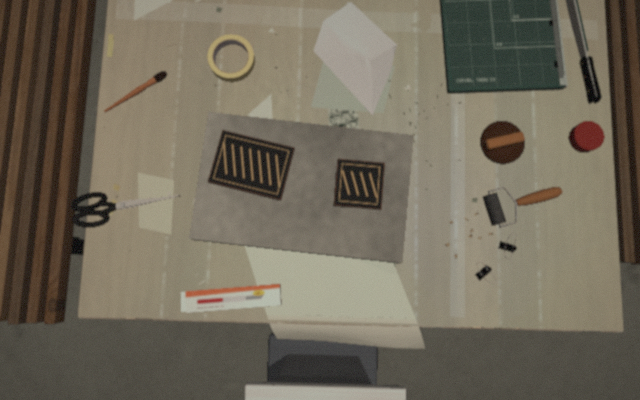

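View pics/scene0.png

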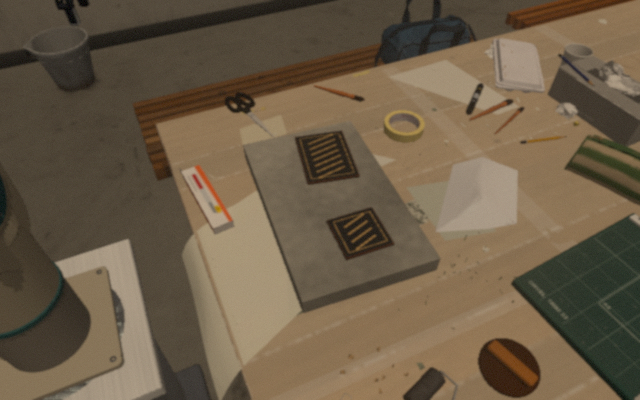

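The top view shows the oblong block (dark) at about pixel (251,165), on the robot's left half. The square is at (358,184). The slab's corners are near (212,113), (413,135), (403,262) and (191,240). The scene view shows the same layout, with a ruler box on the table in front of the slab's left end.

```bash
cat >> h.py <<'E'
def blocks(d,zt=56):
    g=d['img'].max(2); hsv=cv2.cvtColor(d['img'],cv2.COLOR_RGB2HSV)
    x=pts(d)
    m=((g<62)&(x[...,2]>25)&(x[...,2]<90)&(x[...,0]>330)).astype(np.uint8)
    m=cv2.morphologyEx(m,cv2.MORPH_CLOSE,np.ones((9,9),np.uint8))
    out=[]
    for c in cv2.findContours(m,cv2.RETR_EXTERNAL,cv2.CHAIN_APPROX_NONE)[0]:
        if cv2.contourArea(c)<600: continue
        w=plane(d,c[:,0,:],zt)[:,:2].astype(np.float32)
        (cx,cy),(a,b),t=cv2.minAreaRect(w)
        out.append((cx,cy,a,b,t,cv2.boundingRect(c)))
    return out,m
E
python3 - <<'E'
from h import *
for n in ('top','scene'):
    d=dict(np.load(n+'0.npz')); 
    o,m=blocks(d)
    for b in o: print(n,np.round(b[:5],1),b[5])
    x=pts(d); z=x[...,2]; print('img at slab',d['img'][220,230],d['img'][165,251])
    ms=((z>30)&(z<70)&(x[...,0]>380)&(x[...,0]<800)&(abs(x[...,1])<330)).astype(np.uint8)
    ms=cv2.morphologyEx(ms,cv2.MORPH_OPEN,np.ones((7,7),np.uint8))
    c=max(cv2.findContours(ms,0,cv2.CHAIN_APPROX_NONE)[0],key=cv2.contourArea)
    w=plane(d,c[:,0,:],50)[:,:2].astype(np.float32); r=cv2.minAreaRect(w)
    print('slab',np.round(r[0],1),np.round(r[1],1),r[2],np.round(cv2.boxPoints(r)).tolist(), 'zmed',np.median(z[ms>0]))
d=dict(np.load('top0.npz'))
for uv in [(212,113),(413,135),(403,262),(191,240)]: print(np.round(plane(d,uv,50),0))
E
```

```text
top [546.3 -54.   91.6  91.7  86.4] (335, 160, 49, 49)
top [578.5 160.8 146.3 106.6  77.6] (209, 131, 85, 68)
top [ 849.9 -340.7  193.1  232.5    2.1] (443, 0, 115, 89)
img at slab [131 122 109] [126 101  73]
slab [539.6  56.4] [418.7 259.8] 85.12269592285156 [[392.0, -141.0], [651.0, -163.0], [687.0, 254.0], [428.0, 276.0]] zmed 49.70472809908688
scene [ 500.  -344.4   64.8   27.3   18.2] (406, 369, 38, 31)
scene [ 887.7 -359.4  299.5  228.7    3.9] (515, 217, 125, 183)
scene [547.2 -54.6  94.6  94.2  86.6] (327, 208, 65, 52)
scene [579.8 160.2 149.7 107.1  77.8] (296, 132, 62, 52)
scene [1251.4   19.4  325.   137.8   63.8] (563, 75, 77, 85)
img at slab [170  90  55] [109  97  79]
slab [540.9  51.8] [431.8 262.9] 85.03738403320312 [[391.0, -152.0], [653.0, -175.0], [691.0, 256.0], [429.0, 278.0]] zmed 51.40375940247151
[[684. 245.  50.]]
[[ 650. -162.   50.]]
[[ 395. -143.   50.]]
[[426. 271.  50.]]
```

```bash
cat >> h.py <<'E'
from scipy.spatial.transform import Rotation as Ro
E0=np.array([410,67.5,50.]); ang=np.radians(-4.9)
SX=np.array([np.cos(ang),np.sin(ang),0]); SY=np.array([-np.sin(ang),np.cos(ang),0])
def go(sx,sy,z):
    """turn (tool rotvec deg) to slab-aligned tool-down, and shift in the aligned tool frame"""
    s=read_state(); R=Ro.from_euler('xyz',s['tool_rot'])
    best=None
    for k in (1,-1):
        y=k*SY; x=np.array([0,0,-1.]); T=Ro.from_matrix(np.c_[x,y,np.cross(x,y)])
        rv=np.degrees((R.inv()*T).as_rotvec())
        if best is None or np.linalg.norm(rv)<np.linalg.norm(best[0]): best=(rv,T)
    p=E0+sx*SX+sy*SY; p[2]=z
    r=s['eef_pos']-E0
    print('turn',best[0].round(1),'shift(aligned)',best[1].inv().apply(p-s['eef_pos']).round(1),'tool y/z',best[1].as_matrix()[:,1:].T.round(2).tolist())
    print('now slab',(r@SX).round(1),(r@SY).round(1),s['eef_pos'].round(1),'F',s['force'].round(1),'w',s['width'].round(1),'t',s['clock'])
E
python3 -c "
from h import *
go(243,107,150)"
```

```text
turn [-12.1  -0.    0.1] shift(aligned) [ 105.5 -425.8  509.6] tool y/z [[0.09, 1.0, 0.0], [1.0, -0.09, 0.0]]Traceback (most recent call last):
  File "<string>", line 3, in <module>
    go(243,107,150)
    ~~^^^^^^^^^^^^^
  File "h.py", line 43, in go
    print('now slab',(r@SX).round(1),(r@SY).round(1),s['eef_pos'].round(1),'F',s['force'].round(1),'w',s['width'].round(1),'t',s['clock'])
                                                                                                       ^^^^^^^^^^^^^^^^
AttributeError: 'float' object has no attribute 'round'
```

Request:
jog_arm(series=[[[-6, 0, 0], [0, 0, 0], -1], [[-6.1, 0, 0], [0, 0, 0], -1], [[0, 0, 0], [0, -30, 36], -1], [[0, 0, 0], [0, -30, 36], -1], [[0, 0, 0], [0, -30, 36], -1], [[0, 0, 0], [0, -30, 36], -1], [[0, 0, 0], [0, -30, 36], -1], [[0, 0, 0], [0, -30, 36], -1]])

```text
clock: 1.1
eef_pos: [390.7, 422.4, 256.0]
tool_rot: [-2.218, 1.57, -2.303]
force: [1.0, 0.7, -0.2]
width: 85.7
```

Request:
jog_arm(series=[[[0, 0, 0], [0, -30, 36], -1], [[0, 0, 0], [0, -30, 36], -1], [[0, 0, 0], [0, -30, 36], -1], [[0, 0, 0], [0, -30, 36], -1], [[0, 0, 0], [0, -30, 36], -1], [[0, 0, 0], [0, -30, 36], -1], [[0, 0, 0], [0, -30, 36], -1], [[0, 0, 0], [0, 0, 0], -1]])

```text
clock: 2.1
eef_pos: [625.6, 187.5, 255.5]
tool_rot: [-1.207, 1.567, -1.3]
force: [-0.6, -0.7, 0.4]
width: 85.4
```

```bash
sed -i "s/s\['width'\].round(1)/round(s['width'],1)/" h.py; python3 -c "
from h import *
go(243,107,150)
grab('wrist','w1.png')"
```

```text
turn [-0.4  0.1  0.2] shift(aligned) [105.5 -30.9  38.4] tool y/z [[0.09, 1.0, 0.0], [1.0, -0.09, 0.0]]
now slab 204.6 137.9 [625.6 187.5 255.5] F [-0.6 -0.7  0.4] w 85.4 t 2.1
```

View pics/w1.png

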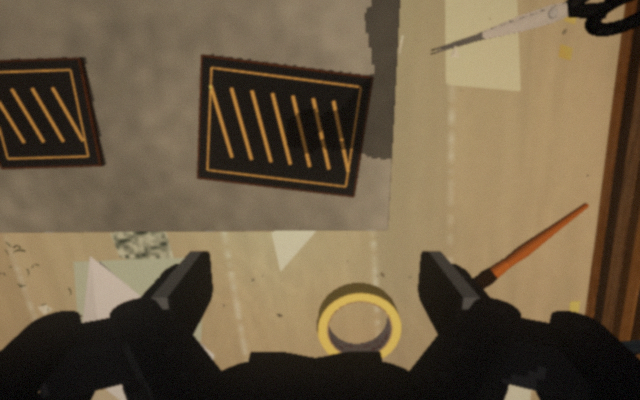

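The wrist view (up is toward the robot) shows the open fingers at (195,270) and (435,270). The oblong block spans roughly x 200-370, y 55-195, and is clear. Next I'll go behind its far side and feel down for the slab.

Request:
jog_arm(series=[[[0, 0, 0], [0, -15.5, 19], -1], [[0, 0, 0], [0, -15.5, 19], -1], [[0, 0, 0], [50, 0, 0], -1], [[0, 0, 0], [50, 0, 0], -1], [[0, 0, 0], [40, 0, 0], -1], [[0, 0, 0], [30, 0, 0], -1], [[0, 0, 0], [0, 0, 0], -1], [[0, 0, 0], [0, 0, 0], -1]])

```text
clock: 3.15
eef_pos: [659.2, 159.2, 87.5]
tool_rot: [0.356, 1.569, 0.27]
force: [1.1, -0.3, 0.5]
width: 85.3
```

```bash
python3 -c "
from h import *
go(243,107,80)
d=grab('wrist','w2.png')
o,m=blocks(d)
for b in o: print(np.round(b[:5],1),b[5])"
```

```text
turn [ 0.   0.1 -0. ] shift(aligned) [ 7.5 -5.7  2.6] tool y/z [[0.09, 1.0, 0.0], [1.0, -0.09, 0.0]]
now slab 240.4 112.7 [659.2 159.2  87.5] F [ 1.1 -0.3  0.5] w 85.3 t 3.15
[589.2 159.3 147.1  89.4  78.5] (120, 0, 382, 218)
```

View pics/w2.png

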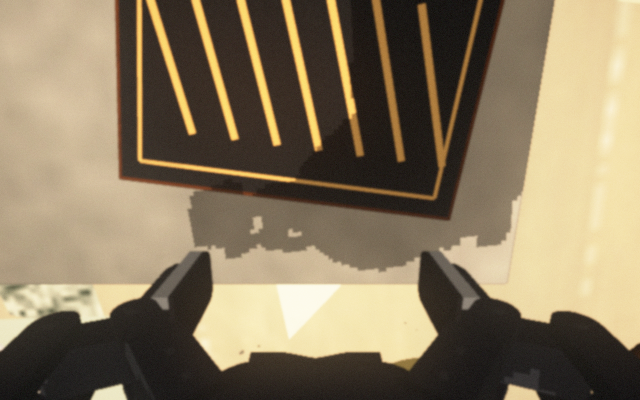

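The fingers sit behind the block's far rim with a clear gap, still above the slab. The wrist measurement agrees with the earlier ones. Now I'll shift sideways and feel down.

Request:
jog_arm(series=[[[0, 0, 0], [0, -5, 1.5], -1], [[0, 0, 0], [6, 0, 0], -1], [[0, 0, 0], [2, 0, 0], -1], [[0, 0, 0], [0, 0, 0], -1]])

```text
clock: 3.7
eef_pos: [659.0, 153.9, 78.0]
tool_rot: [-3.106, 1.57, 3.091]
force: [-0.7, 0.6, 0.3]
width: 85.4
```

Request:
jog_arm(series=[[[0, 0, 0], [1.5, 0, 0], -1], [[0, 0, 0], [1.5, 0, 0], -1], [[0, 0, 0], [0, 0, 0], -1]])

```text
clock: 4.08
eef_pos: [659.2, 153.8, 75.1]
tool_rot: [-2.898, 1.57, -2.983]
force: [-0.7, -0.3, -0.9]
width: 85.3
```

Request:
jog_arm(series=[[[0, 0, 0], [1.5, 0, 0], -1], [[0, 0, 0], [1.5, 0, 0], -1], [[0, 0, 0], [0, 0, 0], -1]])

```text
clock: 4.45
eef_pos: [659.2, 153.8, 72.1]
tool_rot: [-2.907, 1.57, -2.992]
force: [0.1, -0.0, 0.2]
width: 85.3
```

Request:
jog_arm(series=[[[0, 0, 0], [2, 0, 0], -1], [[0, 0, 0], [2, 0, 0], -1], [[0, 0, 0], [0, 0, 0], -1]])

```text
clock: 4.82
eef_pos: [659.1, 153.8, 68.0]
tool_rot: [-2.932, 1.57, -3.017]
force: [0.1, 0.9, 0.1]
width: 85.3
```

Request:
jog_arm(series=[[[0, 0, 0], [1.5, 0, 0], -1], [[0, 0, 0], [1.5, 0, 0], -1], [[0, 0, 0], [0, 0, 0], -1]])

```text
clock: 5.2
eef_pos: [659.2, 153.7, 65.1]
tool_rot: [-2.791, 1.571, -2.877]
force: [0.1, 0.5, 0.1]
width: 85.2
```

Request:
jog_arm(series=[[[0, 0, 0], [1, 0, 0], -1], [[0, 0, 0], [1, 0, 0], -1], [[0, 0, 0], [0, 0, 0], -1]])

```text
clock: 5.58
eef_pos: [659.2, 153.7, 63.2]
tool_rot: [-2.936, 1.571, -3.021]
force: [-0.1, 1.8, -0.8]
width: 85.5
```

Request:
jog_arm(series=[[[0, 0, 0], [1, 0, 0], -1], [[0, 0, 0], [0, 0, 0], -1]])

```text
clock: 5.82
eef_pos: [659.2, 153.7, 62.2]
tool_rot: [-3.042, 1.571, -3.127]
force: [-0.3, 0.2, -0.2]
width: 85.5
```

Request:
jog_arm(series=[[[0, 0, 0], [0.7, 0, 0], -1], [[0, 0, 0], [0, 0, 0], -1]])

```text
clock: 6.08
eef_pos: [659.3, 153.8, 62.0]
tool_rot: [0.251, 1.571, 0.165]
force: [-1.4, 0.3, 3.8]
width: 85.5
```

Contact with the slab came at TCP z = 62.0. I'll raise 2 mm and push gently toward the robot, stopping short for a check.

Request:
jog_arm(series=[[[0, 0, 0], [-2.3, 0, 0], -1], [[0, 0, 0], [0, 0, -5], -1], [[0, 0, 0], [0, 0, -6], -1], [[0, 0, 0], [0, 0, -6], -1], [[0, 0, 0], [0, 0, -6], -1], [[0, 0, 0], [0, 0, -6], -1], [[0, 0, 0], [0, 0, -6], -1], [[0, 0, 0], [0, 0, 0], -1]])

```text
clock: 7.08
eef_pos: [623.8, 156.9, 63.9]
tool_rot: [-2.947, 1.57, -3.032]
force: [-0.1, 0.0, 1.3]
width: 85.1
```

```bash
python3 -c "
from h import *
go(91,107,64)
grab('wrist','w3.png')
d=grab('top')
o,m=blocks(d)
for b in o: print(np.round(b[:5],1),b[5])"
```

```text
turn [ 0. -0.  0.] shift(aligned) [-1.000e-01 -3.000e-01 -1.143e+02] tool y/z [[0.09, 1.0, 0.0], [1.0, -0.09, 0.0]]
now slab 205.3 107.3 [623.8 156.9  63.9] F [-0.1  0.   1.3] w 85.1 t 7.075
[546.1 -53.9  90.7  91.3  86.3] (335, 160, 49, 49)
[558.3 105.2 122.9  53.6   2.6] (265, 145, 28, 62)
```

View pics/w3.png

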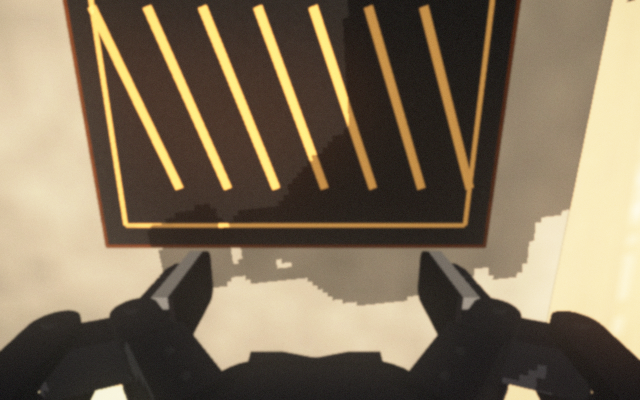

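The far rim now lies square against both fingers, from about (107,247) to (487,247). I'll carry on pushing.

Request:
jog_arm(series=[[[0, 0, 0], [0, 0, -8], -1], [[0, 0, 0], [0, 0, -12], -1], [[0, 0, 0], [0, 0, -14], -1], [[0, 0, 0], [0, 0, -14], -1], [[0, 0, 0], [0, 0, -14], -1], [[0, 0, 0], [0, 0, -12], -1], [[0, 0, 0], [0, 0, -8], -1], [[0, 0, 0], [0, 0, 0], -1]])

```text
clock: 8.18
eef_pos: [542.0, 163.9, 63.9]
tool_rot: [-2.938, 1.57, -3.024]
force: [0.5, 0.4, -0.6]
width: 85.5
```

```bash
python3 -c "
from h import *
go(91,107,64)
d=grab('wrist','w4.png')
g=d['img'].max(2).astype(int)
for u in (130,300,460): print(u,g[215:275:3,u])
for uv in [(107,247),(300,247),(487,247)]:
  r=plane(d,uv,56)[0]-E0; print(uv,(r@SX).round(1),(r@SY).round(1))
grab('scene','s4.png')
"
```

```text
turn [ 0. -0.  0.] shift(aligned) [ -0.1  -0.3 -32.3] tool y/z [[0.09, 1.0, 0.0], [1.0, -0.09, 0.0]]
now slab 123.3 107.3 [542.  163.9  63.9] F [ 0.5  0.4 -0.6] w 85.5 t 8.175
130 [ 69  69 157 249 112  67  72  73  71  89 147 226 228 227 228 228 228 228
 229 228]
300 [ 43  41  91 186  70  45  39  43  41  53  81 135 140 145 143 144 142 146
 144 143]
460 [ 38  36  99 175  66  34  42  41  39  50  82 141 145 145 144 143 144 101
  41  53]
(107, 247) 110.6 26.0
(300, 247) 110.6 101.7
(487, 247) 110.5 175.1
```

View pics/w4.png

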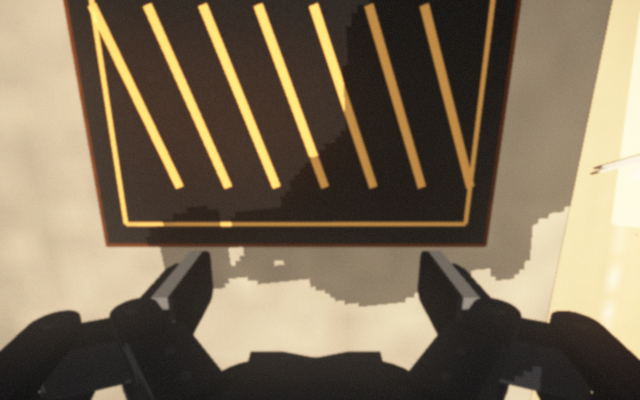

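View pics/s4.png

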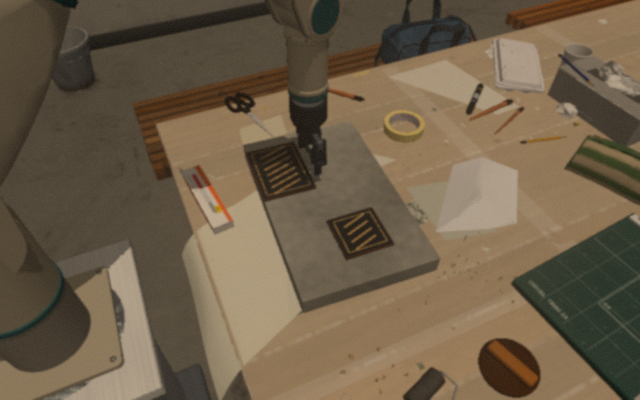

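The scene view shows the block's front side level with the slab's front edge, around (247,147) to (270,198). The wrist view puts its far rim at 110.6 mm from that edge, which fits the 110 mm depth, so about 30.5 mm remains.

Request:
jog_arm(series=[[[0, 0, 0], [0, 0, -6], -1], [[0, 0, 0], [0, 0, -8], -1], [[0, 0, 0], [0, 0, -8], -1], [[0, 0, 0], [0, 0, -6], -1], [[0, 0, 0], [0, 0, -2.5], -1], [[0, 0, 0], [0, 0, 0], -1], [[0, 0, 0], [0, 0, 8], -1], [[0, 0, 0], [0, 0, 14], -1]])

```text
clock: 9.28
eef_pos: [535.0, 164.5, 63.9]
tool_rot: [-3.035, 1.571, -3.12]
force: [0.5, 0.9, -0.3]
width: 85.3
```

Request:
jog_arm(series=[[[0, 0, 0], [0, 0, 10], -1], [[0, 0, 0], [-30, 0, 0], -1], [[0, 0, 0], [-50, 0, 0], -1], [[0, 0, 0], [-50, 0, 20], -1], [[0, 0, 0], [-20, 0, 55], -1], [[0, 0, 0], [0, 0, 55], -1], [[0, 0, 0], [0, 0, 50], -1], [[0, 0, 0], [0, 0, 0], -1]])

```text
clock: 10.28
eef_pos: [726.8, 145.9, 212.6]
tool_rot: [-0.527, 1.569, -0.616]
force: [-0.3, -0.8, -0.2]
width: 85.2
```

```bash
python3 -c "
from h import *
go(91,107,64)
for n in ('top','scene'):
  d=grab(n,n+'5.png')
  o,m=blocks(d)
  for b in o:
    r=np.array([*b[:2],50])-E0; print(n,np.round(b[:5],1),b[5],'slab',(r@SX).round(1),(r@SY).round(1))
  x=pts(d); r=x-E0
  k=(abs(r@SX-25)<40)&(abs(r@SY-107)<60)&(x[...,2]>40)&(x[...,2]<75)
  A=np.c_[(r@SX)[k],(r@SY)[k],np.ones(k.sum())]; print('plane fit',np.linalg.lstsq(A,x[...,2][k],rcond=None)[0].round(3))
"
```

```text
turn [-0.2  0.1  0.1] shift(aligned) [ 148.6    1.9 -217.9] tool y/z [[0.09, 1.0, 0.0], [1.0, -0.09, 0.0]]
now slab 308.9 105.1 [726.8 145.9 212.6] F [-0.3 -0.8 -0.2] w 85.2 t 10.275
top [545.7 -54.   91.1  92.4  86.7] (335, 160, 49, 49) slab 145.5 -109.4
top [ 905.6 -413.8   86.9   74.9    2.1] (515, 0, 38, 40) slab 534.9 -437.2
plane fit [0. 0. 0.]
scene [ 889.6 -359.5  295.5  228.6    3.8] (516, 218, 124, 182) slab 514.3 -384.5
scene [547.4 -54.3  93.9  93.6  85.8] (327, 208, 66, 51) slab 147.3 -109.6
scene [447.3 166.5 152.2 108.8  84.5] (234, 145, 67, 58) slab 28.7 101.8
scene [1238.8  -41.3  197.    78.2   46.8] (602, 103, 38, 56) slab 835.1 -37.6
plane fit [2.0000e-03 2.0000e-03 5.7322e+01]
```

View pics/scene5.png

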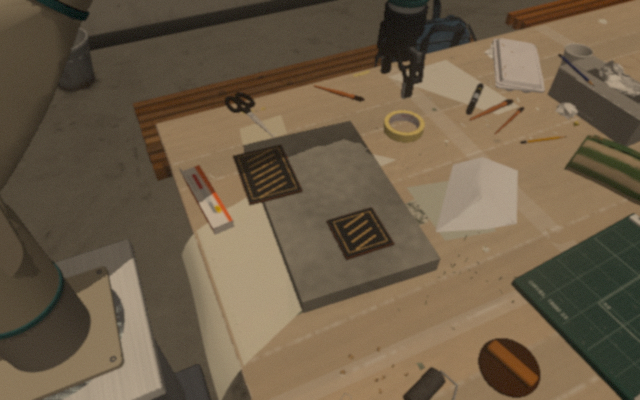

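View pics/top5.png

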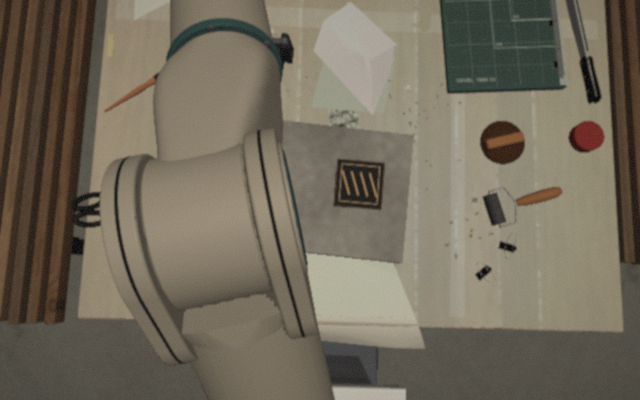

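The scene view shows the block's front side jutting past the slab's edge, with the rim around (233,155) to (262,203). The square hasn't moved. The arm hides the block in the top view, so I'll swing it aside for one independent check.

Request:
jog_arm(series=[[[0, 0, 0], [-40, 20, -10], -1], [[0, 0, 0], [0, 42, -35], -1], [[0, 0, 0], [0, 42, -35], -1], [[0, 0, 0], [0, 42, -35], -1], [[0, 0, 0], [0, 42, -35], -1], [[0, 0, 0], [0, 42, -35], -1], [[0, 0, 0], [0, 42, -35], -1], [[0, 0, 0], [0, 42, -35], -1]])

```text
clock: 11.38
eef_pos: [493.7, 484.0, 254.5]
tool_rot: [-3.01, 1.57, -3.095]
force: [0.5, -0.6, -0.3]
width: 85.3
```

Request:
jog_arm(series=[[[0, 0, 0], [0, 38, -40], -1], [[0, 0, 0], [0, 38, -40], -1], [[0, 0, 0], [0, 30, -40], -1], [[0, 0, 0], [0, 20, -40], -1], [[0, 0, 0], [0, 10, -20], -1], [[0, 0, 0], [0, 0, 0], -1]])

```text
clock: 12.12
eef_pos: [326.7, 634.2, 254.2]
tool_rot: [-2.99, 1.57, -3.072]
force: [0.4, 0.2, -0.5]
width: 85.4
```

```bash
python3 -c "
from h import *
go(91,107,64)
d=grab('top','top6.png')
o,m=blocks(d)
for b in o:
    r=np.array([*b[:2],50])-E0; print(np.round(b[:5],1),b[5],'slab',(r@SX).round(1),(r@SY).round(1))
x=pts(d); r=x-E0
k=(abs(r@SX-25)<40)&(abs(r@SY-107)<60)
A=np.c_[(r@SX)[k],(r@SY)[k],np.ones(k.sum())]; print('plane fit',np.linalg.lstsq(A,x[...,2][k],rcond=None)[0].round(3))
"
```

```text
turn [ 0.2 -0.   0. ] shift(aligned) [ 190.2 -450.5  222.4] tool y/z [[0.09, 1.0, 0.0], [1.0, -0.09, 0.0]]
now slab -131.4 557.5 [326.7 634.2 254.2] F [ 0.4  0.2 -0.5] w 85.4 t 12.125
[445.  164.9 146.3 104.4  85. ] (205, 202, 81, 61) slab 26.5 100.0
[545.5 -53.8  91.4  93.3  86.6] (335, 160, 49, 49) slab 145.4 -109.3
[ 850.1 -344.7  192.9  237.3    2.1] (443, 0, 120, 89) slab 473.7 -373.1
plane fit [-3.0000e-03  0.0000e+00  5.5664e+01]
```

View pics/top6.png

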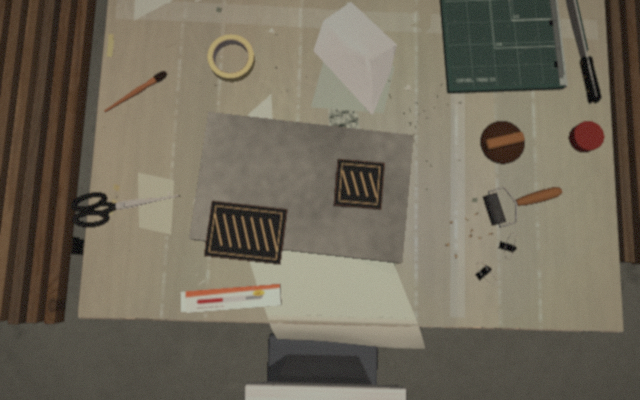

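Top view: the block at (246,232) juts over the slab's front edge, parallel to it (85.0° against 85.1°). Its centre is 26.5 mm behind the edge, so the overhang is about 28.5 mm. It lies flat and the square hasn't moved, so I'm handing in.

```bash
python3 -c "
from cell import *
print(finish_job())"
```

```text
the job is handed in; nothing more can be done
None
```

The oblong block now lies flat on the slab with about 28–30 mm jutting out over the front edge, and I've handed the job in. I set the open fingers behind its far side, 2 mm above the slab. I then pushed it about 135 mm toward the robot, backed off and swung the arm clear.

- **Overhang:** the estimates differ slightly. The top camera gave about 28.5 mm and the wrist camera plus the final push about 30 mm. The scene camera gave about 26 mm, but it reads this direction about 1–2 mm farther back than the top camera.
- **Alignment:** the long side is within about 0.1° of the slab's edge in the top view and about 0.6° in the scene view.
- **Flatness:** the block's top face is level at about 56 mm, as it should be for a 6 mm board on a 50 mm slab.
- **Square block:** it moved less than 1 mm by the cameras, which is within measuring error.
- **Limits:** the clock read about 12 s before hand-in. The highest force reading was about 4 N, when I felt for the slab.

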